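Couple the holder arm to its ball stand

TASK

Couple the instrument holder arm to its bench stand. Lift the dust cap off the stand's ball and stand it on the bench, and lift the arm out of its holster and lay it flat on the bench, so that you can take it afresh; then lower its socket fully over the ball with its tail down in the saddle, and finally press the latch lever fully down to lock it. Leave everything else where it stands.

Things in the scene. Friction and masses are not known exactly. Their poses are not given: they have to be found in the camera images.
- holder_arm: aluminium holder arm, 200 mm long, 0.2 to 0.3 kg, lying in the holster at the start. Origin: on its flat underside below the ball seat; z up, +x to the front clamp, the bar runs to -x. Head: domed cup 46 mm high with flats 52 mm apart in y (30 mm long, 1 to 36 mm above the underside), open below, bore 35 mm. Bar: 20 mm wide, 26 mm high. On the bench it rests flat on its underside
- socket (a point): centre of the ball seat in the head, 18 mm above the arm's underside at the arm's origin; coincides with ball when the arm is fully seated. The front clamp reaches to x = +58 mm of the arm, 50 mm above the underside
- tail (a point): middle of the bar's tail, at x = -118 mm of the arm, 13 mm above its underside; the tail ends at x = -142 mm. In the holster this is the only part that fingers can get at; on the stand it lies inside the saddle
- latch (a joint): latch lever on the arm: 0 = raised (open), 0.61 rad = fully down (locked). Turns about a pin across the arm at x = -27 mm, 36 mm above its underside. Starts raised (0 to 0.08) and stays where it is left (friction); 4 to 8 N on the pad moves it. Going down it swings a hook under the ball; if it is down beforehand, the hook keeps the ball out of the socket
- latch_pad (a point): middle of the top face of the lever's black thumb pad (24 x 20 mm). In the arm's frame, from the underside: raised at x = -57, z = 75 mm; fully down at x = -74, z = 51 mm; always y = 0
- stand: bench stand, fixed: dark steel plate 190 x 80 x 14 mm. Origin: centre of its underside, +x towards the ball. At x = -36 to -86 mm an aluminium saddle: a slot 24 mm wide along x, floor 34 mm, cheeks 56 mm and flared lips 66 mm above the bench. A seated arm lies level along the stand's +x with its tail in the slot, underside 34 mm above the bench
- ball (a point): centre of the stand's steel ball, 32 mm diameter, 52 mm above the bench, at x = +56 mm of the stand; 16 mm neck below it
- dust_cap: grey plastic dust cap, a cup 48 mm across and 60 mm high, open below, standing over the ball with its rim on the plate (14 mm above the bench). Origin: centre of its rim plane, z up
- holster: grey open-topped storage holster, fixed, 156 x 80 mm. Origin: centre of its underside. Cheeks up to 46 mm high close round the arm's head and bar with 2 mm play; floor 4 mm. The arm lies along its x axis, origin at x = +12 mm, tail standing out 52 mm at -x; it lifts straight up out of it. Holster and stand may change sides; the bench between them is clear, to x = 0.69 m
- dish: bystander: clear petri dish, 64 mm across, 18 mm high, origin at its underside
- timer: bystander: white bench timer, 41 x 68 x 55 mm
- pipette: bystander: white pipette lying near the front edge, 228 mm long in its y, 28 mm high
- marker: bystander: marker pen lying in front of the warmer, 135 mm long in its y, 16 mm high
- needle_case: bystander: flat dark case, 64 x 125 x 22 mm
- bulb: bystander: rubber bulb, 38 x 68 x 38 mm
- small_dish: bystander: small petri dish, 39 mm across, 14 mm high
Not all that is in view belongs to the job. What is shaped like the dust_cap but blue is not meant.

How it is judged:
By the outcome, as a careful person would: the job done as asked, in the order asked, and still so for the second after the job is handed in, with the robot touching nothing.
It also fails if it takes over 72 s, if anything falls off the work surface, if the arm or the gripper's body presses on something with over 40 N, if the wrist force passes 120 N, or if a joint passes its speed limit or range.

ROBOT

A 6-joint arm with a two-finger parallel gripper is mounted at the origin on a cart in front of the work surface, level with it; the furniture and walls round the work are solid. World frame = base frame: x ahead of the robot, y to its left, z up, the work surface at z = 0. Lengths are in m, angles in rad, forces in N, time in s.
With the tool pointing down it reaches from about 0.325 to 0.85 m from the base axis. Payload 15.5 kg.
Tool frame: the origin (TCP) lies midway between the tips of the shut fingers; the grasp point (between the pads) lies 19 mm behind it; z points along the fingers, y is the direction in which the jaws open and shut (so a half turn about z gives the same grasp; the last joint's range is limited). The gripper opens to 91 mm and grips with 3 to 60 N. Pads are 32 mm wide; open, the fingers measure 118 mm over their backs; the gripper's body (76 mm by 178 mm) begins 60 mm behind the grasp point.
Start: joints at [0.695, 0.494, 1.345, -0, 1.302, -0.096], TCP at [0.44, 0.444, 0.214] pointing down, gripper open.
Joint ranges: [-2.91, 2.91], [-0.82, 2.16], [0.22, 2.67], [-1.22, 4.37], [0.12, 2.79], [-3.08, 3.08]. Speed limits (rad/s): [1.89, 1.89, 2.57, 3.01, 3.01, 3.01].

INTERFACE

Orientations are given as [roll, pitch, yaw] about the fixed x, y, z axes, in that order (R = Rz(yaw) Ry(pitch) Rx(roll)).
In Python, from plant import readout, snapshot, sign_off, models gives the robot as it stands.
- The arm moves only by the tool carry_out, never from a script. Its arguments are lists of equal length, an entry for each row: "xyz": the shift along the tool's x, y, z in cm, a list of three; "turn": the turn, a rotation vector about the tool's x, y, z in rad, a list of three; "claw": the finger opening in cm, from 0 to 9.12. A call has exactly 8 rows; each row shifts and turns the commanded pose from where the row before left it, along the tool's axes as they then stand; what a row does not reach is not made up. A row lasts 1/8 s, in which the tool goes at most 62.5 mm and 10.7 degrees, less where a joint would pass 70% of its speed; a pose out of reach is approached as far as the arm can. A call is refused whole if a number of a shift passes 6.25 or a number of a turn 0.188, either way. A call with a gripper value outside its range is refused whole. The fingers move at their own pace and stop on an object; "grip_force" is the grip in N (left out, the last holds). Time passes only in rows, so rows that do not move let the fingers close, or fill a call up. It gives the time, the measured TCP pose, the force and the opening at its end, in the units of the state.
- readout.state(): the state, without advancing time (a new reading comes with each control period).
- snapshot(name): name is "scene" or "top" or "wrist"; returns a dict with "frame" (480x640x3 uint8, red, green, blue), "depth" (480x640 float32, m along the optical axis (not along the pixel's ray), 0 where there is no reading), "K" (3x3 intrinsics, pixels), "rvec" (rotation vector, rad) and "tvec" (3), from world to camera coordinates, as OpenCV has them; the wrist camera has in their place "hand_eye" (4x4, takes a point from camera to tool coordinates, whose origin is the TCP and whose axes are the flange's). Camera axes: x right, y down, z forward; pixel columns grow to the right and rows downward; lengths in m; the calibration is good to about 2 mm. A picture is of the moment at which its call begins: read the wrist's pose just before it.
- sign_off(): hands the job in, once; it reports no verdict.
Trained networks look in the newest picture that a camera, given by its name, has taken for a name from the list of things; names that differ only in an ending like _2 or _b are one class to them, and where a whole thing is asked for, a point or a joint stands for the part that bears it (a point fixed in the world has none). Each returns a list of dicts, best first, with "p" (0 to 1); they miss things now and then, are a little off and sometimes report something else, mostly with a low value. They report only what shows in the picture. A call takes as long as a camera call. They do not tell look-alikes from the thing itself.
- models.spot_in(target, camera): "extent" ([centre column, centre row, width, height] in pixels, round what is visible of it).
- models.spot_point(target, camera): "xy" ([column, row] in pixels: a listed point, or the origin of a listed thing).
The state is a dict: "t": time; "qpos": joint angles; "qvel": joint speeds; "tau": joint torques, N m; "tool_pos": TCP position; "tcp_rot": TCP orientation; "wrist_force": force on the tool from outside, world axes, zero at the start; "torque": the same for the moment, N m; "grip_width": opening from 0.0 (shut) to 1.0 (fully open).
Only numpy, scipy, OpenCV 4.12 (cv2) and the standard library are available. Lean on these libraries where they do the work, as an engineer would, in place of code of your own. Each camera call takes 0.05 s, during which the arm holds its last target. There are 200 camera calls.

## Working session

There is one attempt and no reset: what is moved stays moved. The work goes in short steps, Python scripts to look and compute and a tool call to move; the robot and the scene stay as the last step left them, time stands still between calls to the robot, and variables do not carry over. Pictures are saved under pics/ and viewed, about 8 in all and at most 12, crops included, and the job is handed in when it is done.

Besides the shell and the picture viewer there is one more tool, called by a JSON object that holds its "api" and its "payload". carry_out: Moves the arm, as the interface text tells. Its arguments: {"type":"object","properties":{"xyz":{"type":"array"},"turn":{"type":"array"},"claw":{"type":"array"},"grip_force":{"type":"number"}},"required":["xyz","turn","claw"]}

```bash
ls; mkdir -p pics; cat > h.py <<'E'
import numpy as np, cv2
from scipy.spatial.transform import Rotation as R
from plant import readout, snapshot, sign_off, models
def T_tool(s):
    T=np.eye(4);T[:3,:3]=R.from_euler('xyz',s['tcp_rot']).as_matrix();T[:3,3]=s['tool_pos'];return T
def snap(name,save=None):
    s=readout.state();d=snapshot(name)
    if 'hand_eye' in d: d['C']=T_tool(s)@np.array(d['hand_eye'])
    else:
        W=np.eye(4);W[:3,:3]=cv2.Rodrigues(np.array(d['rvec'],float))[0];W[:3,3]=np.ravel(d['tvec']);d['C']=np.linalg.inv(W)
    if save: cv2.imwrite('pics/'+save,d['frame'][:,:,::-1])
    return d
def cloud(d):
    z=d['depth'];v,u=np.mgrid[:480,:640];K=d['K']
    P=np.stack([(u-K[0][2])/K[0][0]*z,(v-K[1][2])/K[1][1]*z,z],-1)
    P=P@d['C'][:3,:3].T+d['C'][:3,3];P[z<=0]=np.nan;return P
def ray(d,xy,z):
    K=d['K'];r=d['C'][:3,:3]@np.array([(xy[0]-K[0][2])/K[0][0],(xy[1]-K[1][2])/K[1][1],1]);o=d['C'][:3,3]
    return o+r*(z-o[2])/r[2]
E
python3 - <<'E'
from h import *
print(readout.state())
for c in ['top','scene']:
    d=snap(c,c+'0.png');P=cloud(d)
    for n,z in [('holder_arm',0.004),('tail',.017),('latch_pad',.079),('stand',0),('dust_cap',.014),('holster',0),('ball',.052),('socket',.022)]:
        for m in models.spot_point(n,c)[:3]:
            print(c,n,round(m['p'],2),np.round(m['xy']),np.round(ray(d,m['xy'],z),3))
    print(c,d['C'][:3,3])
E
```

```text
pics
{'t': 0.0, 'qpos': array([ 6.94480658e-01,  4.94216420e-01,  1.34614748e+00,  6.59615883e-06,
        1.30247655e+00, -9.55037325e-02]), 'qvel': array([-1.21946775e-03, -1.20423574e-03, -1.28776015e-03, -8.27525773e-04,
       -3.69274788e-04,  7.69971133e-05]), 'tau': array([-5.77485669e-03, -8.78840947e+01, -3.81852937e+01,  7.04976590e-02,
        5.36064687e-02, -4.62920138e-05]), 'tool_pos': array([0.43961222, 0.44371974, 0.21331206]), 'tcp_rot': array([-3.14035115e+00, -1.25316615e-04,  2.36077889e+00]), 'wrist_force': array([-0.13670171, -0.57598584,  0.26087906]), 'torque': array([ 0.06491433,  0.06510896, -0.03544876]), 'grip_width': 0.9985477073284882}
top holder_arm 0.83 [421. 255.] [ 0.549 -0.121  0.004]
top holder_arm 0.59 [360. 168.] [0.735 0.006 0.004]
top tail 0.78 [411. 306.] [ 0.445 -0.095  0.017]
top latch_pad 0.65 [420. 278.] [ 0.496 -0.101  0.079]
top stand 0.72 [267. 280.] [0.495 0.199 0.   ]
top stand 0.71 [466. 236.] [ 0.591 -0.216  0.   ]
top dust_cap 0.92 [474. 301.] [ 0.456 -0.223  0.014]
top dust_cap 0.73 [269. 249.] [0.559 0.195 0.014]
top holster 0.78 [419. 260.] [ 0.539 -0.117  0.   ]
top ball 0.93 [266. 249.] [0.554 0.197 0.052]
top socket 0.69 [419. 348.] [ 0.361 -0.109  0.022]
top socket 0.62 [423. 254.] [ 0.55  -0.121  0.022]
top [0.43699172 0.0778784  0.9521328 ]
scene holder_arm 0.7 [397. 310.] [ 0.55  -0.119  0.004]
scene tail 0.85 [359. 339.] [ 0.437 -0.097  0.017]
scene latch_pad 0.71 [384. 302.] [ 0.492 -0.113  0.079]
scene stand 0.93 [256. 263.] [0.5   0.203 0.   ]
scene dust_cap 0.56 [277. 247.] [0.556 0.188 0.014]
scene holster 0.85 [393. 316.] [ 0.535 -0.118  0.   ]
scene ball 0.8 [274. 234.] [0.554 0.192 0.052]
scene socket 0.9 [398. 302.] [ 0.553 -0.117  0.022]
scene [-0.06314894 -0.35125751  0.75435829]
```

View pics/top0.png

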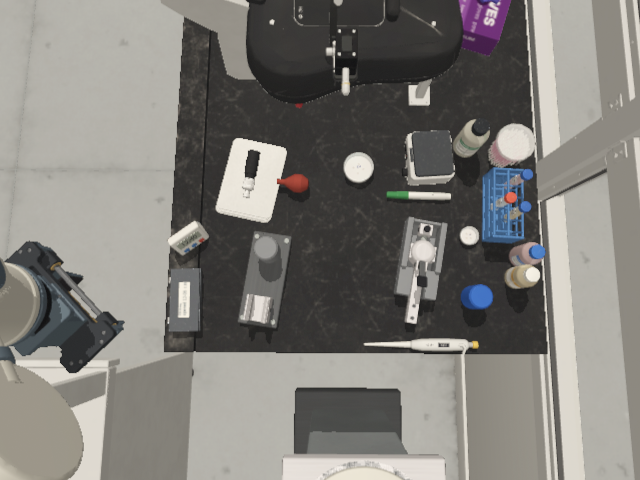

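View pics/scene0.png

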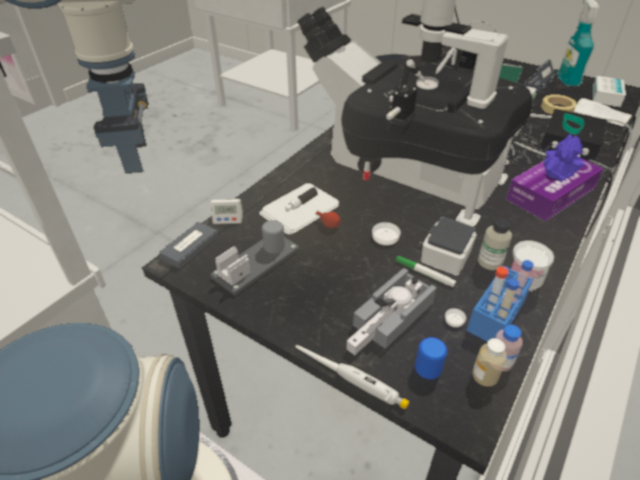

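The top view shows the stand (265,280) with the grey cap at (266,247), the holster and arm at (420,260), and the blue decoy at (477,297). Both tails point toward the robot (image down). The bench between stand and holster is clear.

```bash
python3 - <<'E'
from h import *
d=snap('wrist','w0.png');print(np.round(d['hand_eye'],3),d['K'])
d=snap('top');P=cloud(d);X,Y,Z=P[...,0],P[...,1],P[...,2]
def rect(m):
    p=P[m][:,:2];r=cv2.minAreaRect((p*1000).astype(np.float32));return np.round(np.median(P[m],0),4),r,m.sum()
b=(Y>.1)&(Y<.3)&(X>.38)&(X<.62)
print('bench z',np.nanmedian(Z[(Y>0)&(Y<.1)&(X>.4)&(X<.6)]))
print('cap top',rect(b&(Z>.066)&(X>.5)))
print('plate',rect(b&(Z>.008)&(Z<.02)))
print('saddle',rect(b&(Z>.05)&(X<.5)))
b=(Y>-.19)&(Y<-.04)&(X>.38)&(X<.66)
print('holster all',rect(b&(Z>.015)&(X>.46)))
print('tail',rect(b&(Z>.018)&(X<.465)))
E
```

```text
[[-0.    -0.964 -0.267  0.076]
 [ 1.    -0.     0.001 -0.   ]
 [-0.001 -0.267  0.964 -0.172]
 [ 0.     0.     0.     1.   ]] [[366.10400501   0.         320.31035161]
 [  0.         366.10400501 233.73560916]
 [  0.           0.           1.        ]]
bench z 0.0004965506068820291
cap top (array([0.5528, 0.1936, 0.0738]), ((553.9789428710938, 194.0255126953125), (45.7838249206543, 46.278167724609375), 2.2340087890625), np.int64(471))
plate (array([0.4989, 0.1951, 0.0144]), ((498.95562744140625, 202.03807067871094), (80.52554321289062, 190.0927276611328), 81.56360626220703), np.int64(2412))
saddle (array([0.4381, 0.2016, 0.062 ]), ((438.5918273925781, 210.88473510742188), (46.00947952270508, 49.700927734375), 81.53800964355469), np.int64(319))
holster all (array([ 0.5347, -0.1104,  0.0412]), ((538.3095092773438, -113.4906005859375), (80.44440460205078, 161.98556518554688), 80.10797119140625), np.int64(2946))
tail (array([ 0.4422, -0.0975,  0.0308]), ((422.7152099609375, -124.11210632324219), (82.3683090209961, 82.6785659790039), 89.83304595947266), np.int64(346))
```

```bash
cat >> h.py <<'E'
def plan(pos,yaw=None,n=8,nt=None):
    """rows: n shifts (cm, tool axes at row start), turn over first nt rows"""
    T=T_tool(readout.state());p=T[:3,3].copy();Rm=T[:3,:3]
    Rt=Rm if yaw is None else R.from_euler('xyz',[np.pi,0,yaw]).as_matrix()
    rv=R.from_matrix(Rm.T@Rt).as_rotvec();nt=nt or n
    print('rotvec total',np.round(rv,4),'per row',np.round(rv/nt,4))
    st=(np.array(pos)-p)/n
    for i in range(n):
        print(i,np.round(100*Rm.T@st,2).tolist())
        if i<nt: Rm=Rm@R.from_rotvec(rv/nt).as_matrix()
E
python3 -c "
from h import *
plan([.554,.194,.12],2.994,7,5)"
```

```text
rotvec total [-0.     -0.     -0.6332] per row [-0.     -0.     -0.1266]
0 [-3.67, -1.39, 1.34]
1 [-3.47, -1.84, 1.34]
2 [-3.21, -2.27, 1.34]
3 [-2.89, -2.65, 1.34]
4 [-2.54, -3.0, 1.34]
5 [-2.14, -3.29, 1.34]
6 [-2.14, -3.29, 1.34]
```

{"api": "carry_out", "payload": {"xyz": [[-3.67,-1.39,1.34],[-3.47,-1.84,1.34],[-3.21,-2.27,1.34],[-2.89,-2.65,1.34],[-2.54,-3.0,1.34],[-2.14,-3.29,1.34],[-2.14,-3.29,1.34],[0,0,0]], "turn": [[0,0,-0.1266],[0,0,-0.1266],[0,0,-0.1266],[0,0,-0.1266],[0,0,-0.1266],[0,0,0],[0,0,0],[0,0,0]], "claw": [9.1,9.1,9.1,9.1,9.1,9.1,9.1,9.1], "grip_force": 15}}

```text
t: 2.0
tool_pos: [0.5546, 0.1917, 0.1192]
tcp_rot: [-3.141, -0.001, 2.991]
wrist_force: [-0.9, 0.7, -0.1]
grip_width: 0.998
```

{"api": "carry_out", "payload": {"xyz": [[0.05,0.22,2.0],[0,0,3.0],[0,0,3.0],[0,0,0.9],[0,0,0],[0,0,0],[0,0,0],[0,0,0]], "turn": [[0,0,0],[0,0,0],[0,0,0],[0,0,0],[0,0,0],[0,0,0],[0,0,0],[0,0,0]], "claw": [9.1,9.1,9.1,9.1,4.0,4.0,4.0,4.0], "grip_force": 15}}

```text
t: 3.0
tool_pos: [0.5541, 0.1963, 0.0317]
tcp_rot: [3.141, 0.001, 2.994]
wrist_force: [0.6, 0.8, -0.7]
grip_width: 0.593
```

{"api": "carry_out", "payload": {"xyz": [[0,0,-0.5],[0,0,-1.0],[0,0,-2.0],[0,0,-3.0],[0,0,-2.0],[0,0,0],[0,0,0],[0,0,0]], "turn": [[0,0,0],[0,0,0],[0,0,0],[0,0,0],[0,0,0],[0,0,0],[0,0,0],[0,0,0]], "claw": [4,4,4,4,4,4,4,4]}}

```text
t: 4.0
tool_pos: [0.5534, 0.1961, 0.1153]
tcp_rot: [-3.141, -0.001, 2.994]
wrist_force: [0.1, -0.2, 0.2]
grip_width: 0.529
```

```bash
python3 -c "
from h import *
print(readout.state()['tool_pos'])
plan([.41,.11,.116],2.994,5)"
```

```text
[0.55338067 0.19608272 0.11529203]
rotvec total [-0.0005 -0.0014 -0.0002] per row [-0.0001 -0.0003 -0.    ]
0 [2.58, -2.13, -0.01]
1 [2.58, -2.13, -0.01]
2 [2.58, -2.13, -0.01]
3 [2.58, -2.12, -0.01]
4 [2.58, -2.12, -0.01]
```

{"api": "carry_out", "payload": {"xyz": [[2.58,-2.13,0],[2.58,-2.13,0],[2.58,-2.13,0],[2.58,-2.13,0],[2.58,-2.13,0],[0,0,0],[0,0,0],[0,0,0]], "turn": [[0,0,0],[0,0,0],[0,0,0],[0,0,0],[0,0,0],[0,0,0],[0,0,0],[0,0,0]], "claw": [4,4,4,4,4,4,4,4]}}

```text
t: 5.0
tool_pos: [0.4115, 0.1102, 0.116]
tcp_rot: [3.141, 0.0, 2.994]
wrist_force: [0.5, -0.2, -0.8]
grip_width: 0.531
```

```bash
python3 - <<'E'
from h import *
d=snap('scene','s1.png');P=cloud(d);p=readout.state()['tool_pos'];print(p)
m=(abs(P[...,0]-p[0])<.025)&(abs(P[...,1]-p[1])<.025)&(P[...,2]<.15);z=P[...,2][m]
print(m.sum(),np.nanpercentile(z[z>.03],[0,5,20,50,80,95,100]) if m.sum() else 0)
cv2.imwrite('pics/s1.png',cv2.resize(d['frame'][120:400,120:440,::-1],None,fx=2,fy=2))
E
```

```text
[0.41134493 0.11017127 0.11599529]
1053 [0.09679221 0.10054318 0.10594892 0.12329659 0.13987067 0.1480117
 0.14999887]
```

View pics/s1.png

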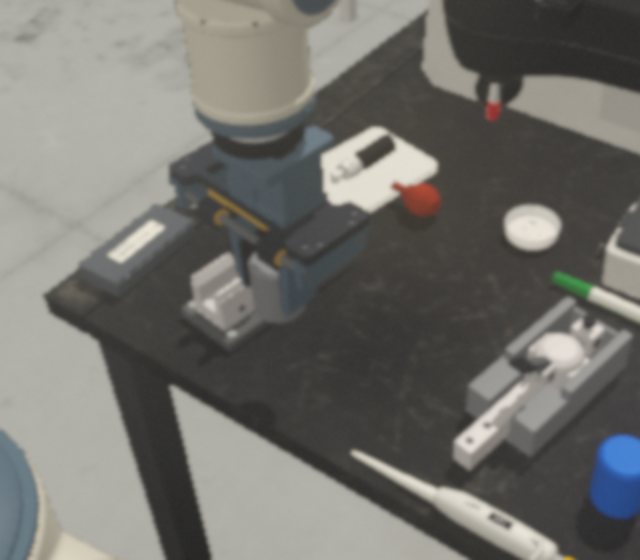

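The cap is held upright, its rim about 20 mm below the TCP (seen near (275,310)). I'll lower it onto the bench and release it.

{"api": "carry_out", "payload": {"xyz": [[0,-0.8,3.0],[0,0,3.0],[0,0,2.5],[0,0,0.9],[0,0,0.15],[0,0,0],[0,0,0],[0,0,0]], "turn": [[0,0,0],[0,0,0],[0,0,0],[0,0,0],[0,0,0],[0,0,0],[0,0,0],[0,0,0]], "claw": [4,4,4,4,4,4,6.6,6.6]}}

```text
t: 6.05
tool_pos: [0.4097, 0.102, 0.0211]
tcp_rot: [3.141, 0.001, 2.994]
wrist_force: [-0.2, 0.4, -0.4]
grip_width: 0.707
```

{"api": "carry_out", "payload": {"xyz": [[0,0,0],[0,0,-1.0],[0,0,-3.0],[0,0,-5.0],[0,0,-5.0],[0,-3,-2],[0,-6,0],[0,-6,0]], "turn": [[0,0,0],[0,0,0],[0,0,0],[0,0,0],[0,0,0],[0,0,0],[0,0,0],[0,0,0]], "claw": [6.6,6.6,6.6,6.6,6.6,6.6,6.6,6.6]}}

```text
t: 7.05
tool_pos: [0.387, -0.0477, 0.1817]
tcp_rot: [-3.141, 0.002, 2.995]
wrist_force: [1.9, -0.4, -0.0]
grip_width: 0.725
```

```bash
python3 - <<'E'
from h import *
d=snap('top');P=cloud(d);X,Y,Z=P[...,0],P[...,1],P[...,2]
m=(abs(X-.41)<.045)&(abs(Y-.1)<.04)&(Z>.05)&(Z<.075);print('cap',m.sum(),np.nanmean(P[m],0) if m.any() else 0)
print(readout.state()['tool_pos']);plan([.49,-.11,.18],2.967,3)
E
```

```text
cap 485 [0.41058964 0.10270652 0.05991522]
[ 0.3861346  -0.05396177  0.18150988]
rotvec total [-0.0022  0.0014  0.024 ] per row [-0.0007  0.0005  0.008 ]
0 [-3.7, -1.33, 0.06]
1 [-3.71, -1.3, 0.06]
2 [-3.72, -1.27, 0.05]
```

{"api": "carry_out", "payload": {"xyz": [[-3.0,-2.1,0],[-3.0,-2.1,0],[0,0,0],[0,0,0],[0,0,0],[0,0,0],[0,0,0],[0,0,0]], "turn": [[0,0,0.012],[0,0,0.012],[0,0,0],[0,0,0],[0,0,0],[0,0,0],[0,0,0],[0,0,0]], "claw": [6.6,6.6,6.6,6.6,6.6,6.6,6.6,6.6]}}

```text
t: 8.1
tool_pos: [0.4402, -0.097, 0.1806]
tcp_rot: [-3.142, 0.0, 2.97]
wrist_force: [0.3, 0.2, 0.2]
grip_width: 0.722
```

```bash
python3 - <<'E'
from h import *
d=snap('wrist','w1.png');P=cloud(d);X,Y,Z=P[...,0],P[...,1],P[...,2]
print(readout.state()['tool_pos'])
for n,z in [('holder_arm',0.004),('tail',.017),('latch_pad',.079),('holster',0),('socket',.022)]:
    for m in models.spot_point(n,'wrist')[:2]: print(n,round(m['p'],2),np.round(m['xy']),np.round(ray(d,m['xy'],z),4))
b=(Y>-.2)&(Y<-.04)&(X>.38)&(X<.66)
np.save('P1.npy',P)
for x in np.arange(.39,.47,.01):
    m=b&(abs(X-x)<.004)&(Z>.02)&(Z<.05)
    if m.sum()>5: print(round(x,3),m.sum(),np.round([Y[m].min(),Y[m].max(),np.median(Z[m])],4))
m=b&(Z>.036)&(Z<.05);r=cv2.minAreaRect((P[m][:,:2]*1000).astype(np.float32));print(r)
E
```

```text
[ 0.44016716 -0.09702676  0.18062498]
holder_arm 0.75 [317. 318.] [ 0.552  -0.1201  0.004 ]
tail 0.67 [316. 209.] [ 0.4334 -0.0999  0.017 ]
latch_pad 0.76 [316. 295.] [ 0.4908 -0.109   0.079 ]
holster 0.74 [322. 309.] [ 0.5445 -0.1134  0.    ]
socket 0.65 [321. 328.] [ 0.5533 -0.1156  0.022 ]
0.41 97 [-0.1023 -0.0834  0.0306]
0.42 205 [-0.1042 -0.084   0.0315]
0.43 192 [-0.106  -0.0856  0.0314]
0.44 191 [-0.1077 -0.0872  0.0314]
0.45 184 [-0.1095 -0.0889  0.0314]
0.46 528 [-0.1414 -0.0906  0.0322]
((533.4473876953125, -113.45721435546875), (80.14602661132812, 143.03012084960938), 80.06221008300781)
```

View pics/w1.png

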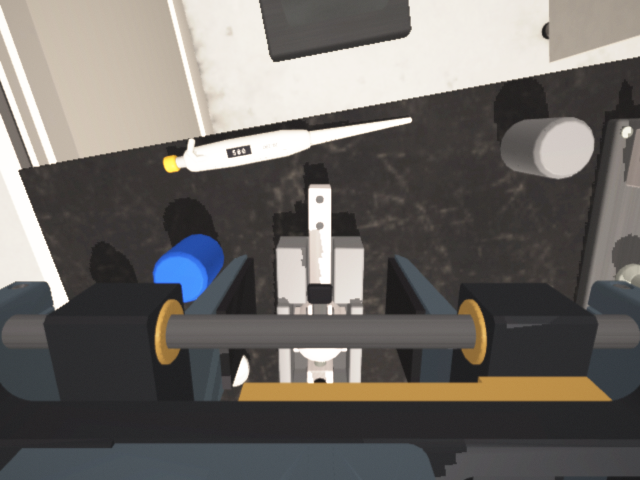

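Wrist view: the tail at (319,215) is clear of the holster, and the cap stands at (560,148). I'll grasp the tail.

{"api": "carry_out", "payload": {"xyz": [[0,-0.1,4.0],[0,0,4.5],[0,0,4.5],[0,0,3.0],[0,0,1.5],[0,0,0],[0,0,0],[0,0,0]], "turn": [[0,0,0],[0,0,0],[0,0,0],[0,0,0],[0,0,0],[0,0,0],[0,0,0],[0,0,0]], "claw": [6.6,6.6,6.6,6.6,6.6,6.6,1.5,1.5], "grip_force": 60}}

```text
t: 9.4
tool_pos: [0.4405, -0.0983, 0.0064]
tcp_rot: [-3.141, 0.001, 2.97]
wrist_force: [0.0, -0.6, 0.4]
grip_width: 0.536
```

{"api": "carry_out", "payload": {"xyz": [[0,0,0],[0,0,0],[0,0,0],[0,0,-0.5],[0,0,-0.5],[0,0,-0.5],[0,0,-0.5],[0,0,0]], "turn": [[0,0,0],[0,0,0],[0,0,0],[0,0,0],[0,0,0],[0,0,0],[0,0,0],[0,0,0]], "claw": [1.5,1.5,1.5,1.5,1.5,1.5,1.5,1.5]}}

```text
t: 10.4
tool_pos: [0.4403, -0.0982, 0.026]
tcp_rot: [-3.141, 0.001, 2.97]
wrist_force: [-0.3, 0.3, -2.7]
grip_width: 0.216
```

```bash
python3 - <<'E'
from h import *
s=readout.state();print(s['tool_pos'],s['tcp_rot'],s['wrist_force'],s['torque'],s['grip_width'])
d=snap('scene','s2.png');cv2.imwrite('pics/s2.png',cv2.resize(d['frame'][220:400,280:480,::-1],None,fx=3,fy=3))
E
```

```text
[ 0.44025319 -0.09817137  0.02602701] [-3.14144697e+00  7.28174283e-04  2.96982351e+00] [-0.28105803  0.28016357 -2.68593822] [0.04543842 0.19861973 0.03421269] 0.215887559963561
```

View pics/s2.png

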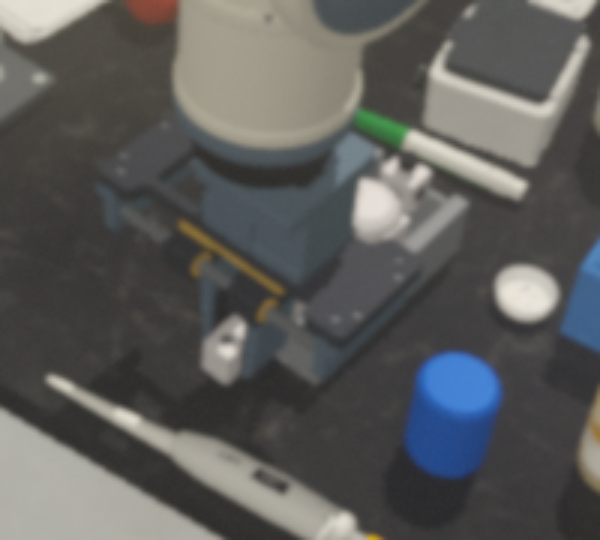

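{"api": "carry_out", "payload": {"xyz": [[0,0,-1.0],[0,0,-2.0],[0,0,-2.5],[0,0,-2.5],[0,0,0],[0,0,0],[0,0,0],[0,0,0]], "turn": [[0,0,0],[0,0,0],[0,0,0],[0,0,0],[0,0,0],[0,0,0],[0,0,0],[0,0,0]], "claw": [1.5,1.5,1.5,1.5,1.5,1.5,1.5,1.5]}}

```text
t: 11.45
tool_pos: [0.4397, -0.098, 0.105]
tcp_rot: [3.141, -0.001, 2.97]
wrist_force: [-0.2, -0.6, -3.1]
grip_width: 0.215
```

{"api": "carry_out", "payload": {"xyz": [[0.2,1.3,0],[0.5,3.0,0],[0.6,3.2,0],[0.5,3.0,0],[0.3,2.0,0],[0,0,0],[0,0,0],[0,0,0]], "turn": [[0,0,0],[0,0,0],[0,0,0],[0,0,0],[0,0,0],[0,0,0],[0,0,0],[0,0,0]], "claw": [1.5,1.5,1.5,1.5,1.5,1.5,1.5,1.5]}}

```text
t: 12.45
tool_pos: [0.4407, 0.0282, 0.1056]
tcp_rot: [-3.142, -0.0, 2.969]
wrist_force: [-0.4, 0.4, -3.2]
grip_width: 0.216
```

```bash
python3 - <<'E'
from h import *
s=readout.state();print(s['tool_pos'],s['wrist_force'],s['torque'])
for c in ['scene','top']:
    d=snap(c,c+'3.png');P=cloud(d);X,Y,Z=P[...,0],P[...,1],P[...,2]
    for n,z in [('holder_arm',0.084),('tail',.097),('latch_pad',.159),('socket',.102)]:
        for m in models.spot_point(n,c)[:1]: print(c,n,round(m['p'],2),np.round(m['xy']),np.round(ray(d,m['xy'],z),4))
    # lowest points along the arm
    u=np.array([np.cos(.173),-np.sin(.173)]);o=np.array([.55,.01])
    a=(X-o[0])*u[0]+(Y-o[1])*u[1];b=-(X-o[0])*u[1]*-1*-1+(Y-o[1])*u[0]
    b=(X-o[0])*np.sin(.173)+(Y-o[1])*np.cos(.173)
    for lo in range(-150,70,15):
        m=(a*1000>lo)&(a*1000<lo+15)&(abs(b)<.04)&(Z>.03)&(Z<.18)
        if m.sum()>8: print(c,lo,m.sum(),np.round(np.percentile(Z[m],[1,50,99]),4),np.round(np.percentile(b[m],[1,99]),4))
cv2.imwrite('pics/s3.png',cv2.resize(cv2.imread('pics/scene3.png')[180:380,240:460],None,fx=3,fy=3))
E
```

```text
[0.4407006  0.02819408 0.10558005] [-0.43375454  0.44292483 -3.22580695] [ 0.10278364  0.19248568 -0.01693894]
scene tail 0.82 [303. 272.] [0.4582 0.0425 0.097 ]
scene socket 0.64 [344. 239.] [0.5754 0.0268 0.102 ]
scene -150 112 [0.1061 0.1211 0.1316] [-0.0123  0.0075]
scene -135 377 [0.1084 0.1369 0.1727] [-0.025   0.0203]
scene -120 119 [0.1087 0.1324 0.179 ] [-0.0245  0.0129]
scene -105 31 [0.1107 0.1235 0.1365] [-0.0233 -0.0194]
scene -30 11 [0.1474 0.1496 0.155 ] [-0.0021  0.013 ]
scene -15 93 [0.1079 0.1496 0.1523] [-0.0281  0.0185]
scene 0 183 [0.1059 0.1479 0.1524] [-0.0284  0.0171]
scene 15 32 [0.1146 0.1481 0.1508] [-0.0272  0.0075]
scene 30 138 [0.1191 0.1381 0.1559] [-0.0159  0.0094]
scene 45 95 [0.1187 0.1415 0.1561] [-0.0153  0.0093]
top holder_arm 0.89 [365. 247.] [0.555  0.0026 0.084 ]
top socket 0.9 [362. 249.] [0.5487 0.0111 0.102 ]
top -30 76 [0.1128 0.148  0.1539] [-0.0163  0.0173]
top -15 263 [0.1081 0.1486 0.1528] [-0.0252  0.0261]
top 0 243 [0.1241 0.149  0.1526] [-0.0253  0.0262]
top 15 115 [0.1337 0.1469 0.152 ] [-0.0232  0.024 ]
top 30 115 [0.1192 0.1392 0.1547] [-0.012   0.0133]
top 45 111 [0.1303 0.143  0.1568] [-0.0126  0.0135]
```

View pics/s3.png

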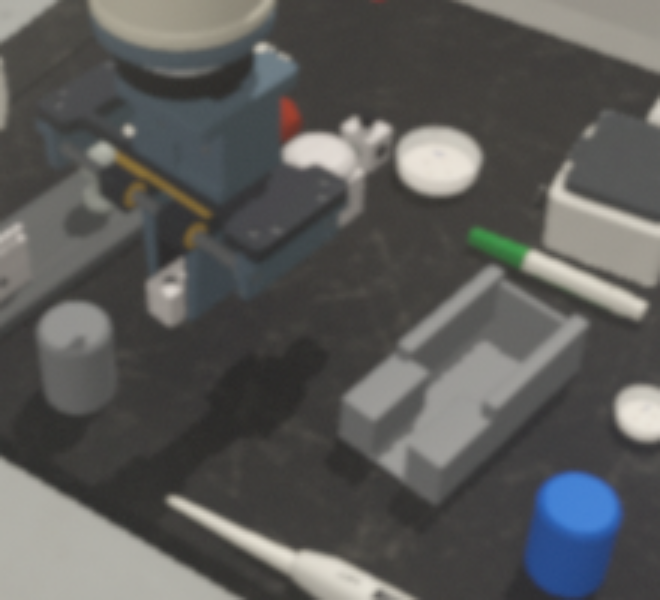

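The arm is level in the grip with its underside near z ≈ 0.104 (head at (320,150), tail at (170,295)), and the holster is empty. I'll lay it down.

{"api": "carry_out", "payload": {"xyz": [[0,0,2.5],[0,0,3.5],[0,0,3.0],[0,0,0.9],[0,0,0.35],[0,0,0],[0,0,0],[0,0,0]], "turn": [[0,0,0],[0,0,0],[0,0,0],[0,0,0],[0,0,0],[0,0,0],[0,0,0],[0,0,0]], "claw": [1.5,1.5,1.5,1.5,1.5,1.5,1.5,4.2]}}

```text
t: 13.95
tool_pos: [0.4412, 0.0286, 0.0037]
tcp_rot: [3.141, 0.001, 2.97]
wrist_force: [0.1, -0.7, 0.0]
grip_width: 0.297
```

{"api": "carry_out", "payload": {"xyz": [[0,0,0],[0,0,0],[0,0,-1.0],[0,0,-3.0],[0,0,-5.0],[0,0,-5.0],[0,0,-3.5],[0,0,0]], "turn": [[0,0,0],[0,0,0],[0,0,0],[0,0,0],[0,0,0],[0,0,0],[0,0,0],[0,0,0]], "claw": [4.2,4.2,4.2,4.2,4.2,4.2,4.2,4.2]}}

```text
t: 14.95
tool_pos: [0.4419, 0.0286, 0.1809]
tcp_rot: [3.141, 0.005, 2.97]
wrist_force: [0.2, 0.2, -1.3]
grip_width: 0.462
```

```bash
cat > arm.py <<'E'
from h import *
def arm(c):
    d=snap(c,c+'4.png');P=cloud(d);X,Y,Z=P[...,0],P[...,1],P[...,2]
    q=[]
    for x in np.arange(.41,.47,.006):
        m=(abs(X-x)<.003)&(Y>-.03)&(Y<.07)&(Z>.018)&(Z<.04)
        if m.sum()>5: q.append([x,(Y[m].min()+Y[m].max())/2,Y[m].max()-Y[m].min(),np.median(Z[m])])
    q=np.array(q);print(c,np.round(q[:,1:],4).tolist() if len(q) else 0)
    if len(q)>3:
        f=np.polyfit(q[:,0],q[:,1],1);print('yaw',np.arctan(f[0]),'y at .43',np.polyval(f,.43))
    m=(abs(X-.55)<.04)&(abs(Y-.01)<.04)&(Z>.040)&(Z<.0485)
    if m.sum()>10: print('dome',m.sum(),np.round(P[m].mean(0),4),cv2.minEnclosingCircle((P[m][:,:2]*1000).astype(np.float32)))
    m=(X>.38)&(X<.65)&(Y>-.04)&(Y<.06)&(Z>.008)&(Z<.12)
    r=cv2.minAreaRect((P[m][:,:2]*1000).astype(np.float32));print('all',r)
    for n,z in [('holder_arm',0.0),('tail',.013),('latch_pad',.075),('socket',.018)]:
        for k in models.spot_point(n,c)[:1]: print(n,round(k['p'],2),np.round(k['xy']),np.round(ray(d,k['xy'],z),4))
    m=(abs(X-.49)<.03)&(abs(Y-.02)<.02)&(Z>.045)&(Z<.12)
    if m.sum()>5: print('pad',m.sum(),np.round(P[m].mean(0),4),np.percentile(Z[m],[5,50,95]))
E
python3 - <<'E'
from arm import *
s=readout.state();print(s['tool_pos'],s['wrist_force'])
arm('wrist');arm('top')
E
```

```text
[0.44194694 0.02859686 0.1809249 ] [ 0.19507159  0.22488273 -1.26346531]
wrist [[0.0296, 0.0099, 0.0262], [0.0334, 0.0198, 0.0271], [0.0326, 0.02, 0.0276], [0.0315, 0.02, 0.0274], [0.0304, 0.0201, 0.0273], [0.0294, 0.0204, 0.0274], [0.0283, 0.0204, 0.0275], [0.0273, 0.0206, 0.0274], [0.0262, 0.0206, 0.0272], [0.0252, 0.0208, 0.0274]]
yaw -0.12773610194647242 y at .43 0.030303556804535878
dome 361 [0.5475 0.0107 0.0457] ((552.6129150390625, 9.429401397705078), 40.30282211303711)
all ((509.46258544921875, 13.516664505004883), (51.44159698486328, 197.14610290527344), 87.53113555908203)
holder_arm 0.69 [320. 317.] [0.5558 0.0083 0.    ]
tail 0.68 [318. 207.] [0.4352 0.0282 0.013 ]
latch_pad 0.74 [315. 292.] [0.4924 0.016  0.075 ]
socket 0.61 [319. 326.] [0.5558 0.0074 0.018 ]
pad 709 [0.4976 0.0191 0.07  ] [0.04748794 0.07282475 0.07930675]
top 0
dome 125 [0.5665 0.0094 0.0445] ((567.7119750976562, 9.439247131347656), 22.169321060180664)
all ((583.9835815429688, 4.801502227783203), (51.67333984375, 52.62120819091797), 79.78996276855469)
holder_arm 0.65 [358. 255.] [0.5484 0.01   0.    ]
socket 0.57 [359. 252.] [0.5529 0.0094 0.018 ]
```

View pics/wrist4.png

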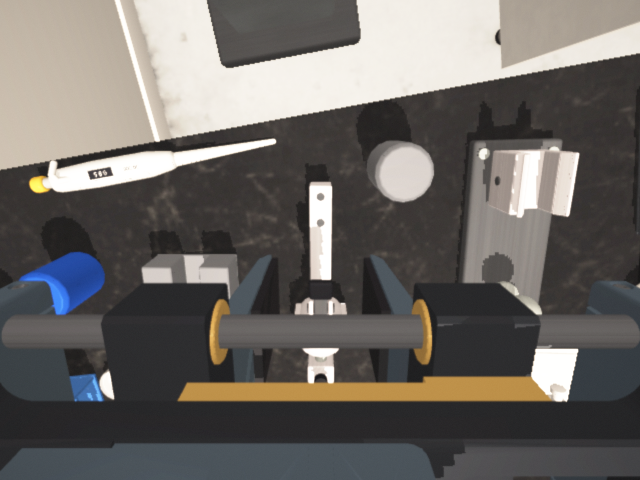

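The arm lies flat on the bench (tail at (320,200), yaw ≈ -0.17, latch pad raised at z ≈ 0.075). Next is a fresh grasp on the head flats.

{"api": "carry_out", "payload": {"xyz": [[-3.0,0,1.0],[-4.0,0,2.0],[-4.05,0,3.0],[0,0,4.0],[0,0,4.6],[0,0,2.3],[0,0,0.7],[0,0,0]], "turn": [[0,0,0],[0,0,0],[0,0,0],[0,0,0],[0,0,0],[0,0,0],[0,0,0],[0,0,0]], "claw": [9.1,9.1,9.1,9.1,9.1,9.1,9.1,9.1], "grip_force": 40}}

```text
t: 16.45
tool_pos: [0.5497, 0.0098, 0.0023]
tcp_rot: [-3.142, -0.0, 2.97]
wrist_force: [0.6, -0.3, 0.0]
grip_width: 0.995
```

{"api": "carry_out", "payload": {"xyz": [[0,0,0],[0,0,0],[0,0,0],[0,0,0],[0,0,0],[0,0,0],[0,0,-1.0],[0,0,-1.0]], "turn": [[0,0,0],[0,0,0],[0,0,0],[0,0,0],[0,0,0],[0,0,0],[0,0,0],[0,0,0]], "claw": [4.5,4.5,4.5,4.5,4.5,4.5,4.5,4.5]}}

```text
t: 17.45
tool_pos: [0.5495, 0.0097, 0.0227]
tcp_rot: [-3.142, -0.0, 2.97]
wrist_force: [-0.4, -0.5, -2.7]
grip_width: 0.572
```

{"api": "carry_out", "payload": {"xyz": [[0,0,-2.5],[0,0,-3.5],[0,0,-3.5],[0,0,0],[0,0,0],[0,0,0],[0,0,0],[0,0,0]], "turn": [[0,0,0],[0,0,0],[0,0,0],[0,0,0],[0,0,0],[0,0,0],[0,0,0],[0,0,0]], "claw": [4.5,4.5,4.5,4.5,4.5,4.5,4.5,4.5]}}

```text
t: 18.45
tool_pos: [0.5494, 0.0098, 0.1167]
tcp_rot: [-3.142, -0.001, 2.97]
wrist_force: [-0.1, 1.0, -2.9]
grip_width: 0.566
```

```bash
cat > held.py <<'E'
from h import *
def held():
    """arm in tool frame, from wrist depth: bar centreline"""
    s=readout.state();d=snap('wrist','held.png');P=cloud(d);Ti=np.linalg.inv(T_tool(s));Q=P@Ti[:3,:3].T+Ti[:3,3]
    x,y,z=Q[...,0],Q[...,1],Q[...,2]   # tool x = toward tail
    print(s['tool_pos'],s['tcp_rot'],s['wrist_force'],s['grip_width'])
    q=[]
    for a in np.arange(.070,.150,.006):
        m=(abs(x-a)<.003)&(abs(y)<.03)&(z>-.045)&(z<.02)
        if m.sum()>20:
            q.append([a,(y[m].min()+y[m].max())/2,y[m].max()-y[m].min(),np.median(z[m])])
    print(np.round(np.array(q)*1000,1).tolist())
    m=(abs(y)<.008)&(z>-.04)&(z<.02)&(x>.08);print('tail end tool x',np.sort(x[m])[-30:][[0,15,29]])
    m=(abs(y)<.02)&(x>.03)&(x<.09)&(z<-.04)&(z>-.1);print('pad',m.sum(),np.nanmean(Q[m],0))
    return d,P
E
python3 -c "
from held import *
held()"
```

```text
[0.54940226 0.00978475 0.11665776] [-3.14153515e+00 -7.88487274e-04  2.96980350e+00] [-0.14733068  0.95498883 -2.92756687] 0.5662199316434905
[[70.0, 0.2, 19.4, -25.1], [76.0, 0.1, 20.1, -25.0], [82.0, 0.1, 19.8, -25.0], [88.0, 0.1, 19.6, -25.0], [94.0, 0.1, 20.1, -25.0], [100.0, 0.1, 20.1, -25.0], [106.0, 0.1, 19.6, -25.3], [112.0, 0.1, 20.1, -25.0], [118.0, 0.1, 20.0, -25.0]]
tail end tool x [0.1207983  0.12095434 0.12130878]
pad 11286 [ 4.53710820e-02  3.71702467e-05 -7.91348862e-02]
```

```bash
python3 - <<'E'
from h import *
s=readout.state();d=snap('top','top5.png');P=cloud(d);X,Y,Z=P[...,0],P[...,1],P[...,2]
Ti=np.linalg.inv(T_tool(s));Q=P@Ti[:3,:3].T+Ti[:3,3]
x,y,z=-Q[...,0],Q[...,1],-Q[...,2]   # arm-like: x forward, z up from TCP
m=(abs(y)<.03)&(x>-.02)&(x<.09)&(z>-.005)&(z<.06)
f=m&(x>.03);print('clamp n',f.sum(),'xmax',np.sort(x[f])[-12:].round(4),'z',np.percentile(z[f],[5,50,95]).round(4),'y',np.percentile(y[f],[2,98]))
t=m&(z>.038)&(x<.03);print('dome top',t.sum(),np.mean(Q[t],0))
for lo in np.arange(-.015,.03,.005):
    k=m&(abs(x-lo)<.0025);print(round(lo,3),k.sum(),np.round([y[k].min(),y[k].max(),z[k].max()],4) if k.any() else '')
b=(abs(X-.5544)<.03)&(abs(Y-.1938)<.03)&(Z>.045)&(Z<.075)
A=np.c_[2*P[b],np.ones(b.sum())];c=np.linalg.lstsq(A,(P[b]**2).sum(1),rcond=None)[0]
print('ball',b.sum(),c[:3],np.sqrt(c[3]+c[:3]@c[:3]),'top mean',P[b&(Z>.06)].mean(0))
for k in models.spot_point('ball','top')[:2]: print(k['p'],ray(d,k['xy'],.052))
for k in models.spot_point('socket','top')[:2]: print('socket',k['p'],ray(d,k['xy'],.134))
b=(Y>.1)&(Y<.3)&(X>.38)&(X<.62)
for lo,hi,xm in((.008,.02,.62),(.05,.08,.5)):
    print(cv2.minAreaRect((P[b&(Z>lo)&(Z<hi)&(X<xm)][:,:2]*1000).astype(np.float32)))
E
```

```text
Traceback (most recent call last):
IndexError: index -1 is out of bounds for axis 0 with size 0
```

```bash
cat > m.py <<'E'
from h import *
def rel(c):
    s=readout.state();d=snap(c,c+'5.png');P=cloud(d)
    Ti=np.linalg.inv(T_tool(s));Q=P@Ti[:3,:3].T+Ti[:3,3]
    x,y,z=-Q[...,0]*1e3,Q[...,1]*1e3,-Q[...,2]*1e3
    pr=lambda n,k:print(c,n,k.sum(),*[np.percentile(v[k],[1,50,99]).round(1) for v in (x,y,z)] if k.sum()>5 else '')
    m=(abs(y)<30)&(z>-5)&(z<90)
    pr('clamp',m&(x>36)&(x<75)&(z<60)&(abs(y)<16));pr('padtop',m&(z>65)&(x<-35)&(x>-80)&(abs(y)<13));pr('tailend',m&(x<-110)&(x>-160)&(z<30)&(abs(y)<13))
    return d,P
E
python3 - <<'E'
from m import *
for c in ['wrist','scene']: rel(c)
d=snap('top','top5.png');P=cloud(d);X,Y,Z=P[...,0],P[...,1],P[...,2]
b=(abs(X-.5544)<.03)&(abs(Y-.1938)<.03)&(Z>.045)&(Z<.075)
A=np.c_[2*P[b],np.ones(b.sum())];c=np.linalg.lstsq(A,(P[b]**2).sum(1),rcond=None)[0] if b.sum()>5 else 0
print('ball',b.sum(),c)
for k in models.spot_point('ball','top')[:2]: print(k['p'],ray(d,k['xy'],.052))
b=(Y>.1)&(Y<.3)&(X>.38)&(X<.62)
for lo,hi,xm in((.008,.02,.62),(.05,.08,.5)):
    print(cv2.minAreaRect((P[b&(Z>lo)&(Z<hi)&(X<xm)][:,:2]*1000).astype(np.float32)))
E
```

```text
wrist clamp 82 [36.9 39.3 41.3] [-12.8   0.1  12.7] [17.9 21.1 25.1]
wrist padtop 5062 [-69.1 -59.9 -47.5] [-9.6 -0.1  9.7] [65.5 73.5 77.8]
wrist tailend 1902 [-121.  -115.6 -110.1] [-9.7 -0.1 10. ] [23.1 25.  26.6]
scene clamp 0
scene padtop 73 [-70.3 -63.7 -50.8] [-11.2  -3.7   8.1] [65.1 72.9 77.5]
scene tailend 309 [-140.9 -129.  -111.1] [-11.9  -6.6   8.7] [-0.9 20.1 27. ]
ball 202 [ 0.55420271  0.19385268  0.05368891 -0.34737292]
0.9 [0.5524378  0.20010028 0.052     ]
0.71 [ 0.53111298 -0.10781012  0.052     ]
((498.9804382324219, 202.16049194335938), (80.48405456542969, 190.14817810058594), 81.59423065185547)
((431.65594482421875, 175.09027099609375), (121.572509765625, 50.99113845825195), 79.16000366210938)
```

```bash
python3 -c "
from h import *
plan([.5532,.194,.105],2.9946,6)"
```

```text
rotvec total [-0.      0.     -0.0248] per row [-0.      0.     -0.0041]
0 [0.47, 3.04, 0.2]
1 [0.45, 3.04, 0.2]
2 [0.44, 3.04, 0.2]
3 [0.43, 3.04, 0.2]
4 [0.42, 3.04, 0.2]
5 [0.4, 3.04, 0.2]
```

{"api": "carry_out", "payload": {"xyz": [[0.47,3.04,0.2],[0.45,3.04,0.2],[0.44,3.04,0.2],[0.43,3.04,0.2],[0.42,3.04,0.2],[0.4,3.04,0.2],[0,0,0],[0,0,0]], "turn": [[0,0,-0.0041],[0,0,-0.0041],[0,0,-0.0041],[0,0,-0.0041],[0,0,-0.0041],[0,0,-0.0043],[0,0,0],[0,0,0]], "claw": [4.5,4.5,4.5,4.5,4.5,4.5,4.5,4.5]}}

```text
t: 19.75
tool_pos: [0.553, 0.1936, 0.105]
tcp_rot: [-3.141, -0.0, 2.995]
wrist_force: [0.3, -0.4, -2.4]
grip_width: 0.568
```

```bash
python3 - <<'E'
from m import *
s=readout.state();print(s['tool_pos'],s['tcp_rot'],s['wrist_force'])
d,P=rel('wrist')
Ti=np.linalg.inv(T_tool(s));Q=P@Ti[:3,:3].T+Ti[:3,3];x,y,z=-Q[...,0]*1e3,Q[...,1]*1e3,P[...,2]*1e3
m=(z>52)&(z<72)&(x>-165)&(x<-80)&(abs(y)<40)
k=P[m];print('saddle top',m.sum(),np.percentile(x[m],[1,99]).round(1))
for lo in range(-150,-90,6):
    q=m&(abs(x-lo)<3)
    if q.sum()>5:
        l=y[q&(y<0)];r=y[q&(y>0)];print(lo,[np.percentile(v,[1,99]).round(1).tolist() if len(v)>3 else 0 for v in(l,r)])
pl=(z>8)&(z<19)&(x>-165)&(x<20)&(abs(y)<60)
for lo in range(-165,-60,15):
    q=pl&(abs(x-lo)<7)
    if q.sum()>20: print('plate',lo,np.percentile(y[q],[.5,99.5]).round(1))
E
```

```text
[0.55304704 0.19363556 0.10504515] [-3.14127848e+00 -1.96082714e-04  2.99483409e+00] [ 0.26472365 -0.41528994 -2.35931553]
wrist clamp 84 [36.8 39.3 41. ] [-12.8   0.1  12.8] [17.9 21.1 25.2]
wrist padtop 5062 [-69.  -60.  -47.4] [-9.6 -0.1  9.7] [65.5 73.5 77.7]
wrist tailend 1906 [-121.  -115.6 -110.1] [-9.7  0.3 10. ] [23.2 25.  26.7]
saddle top 3005 [-140.2  -91.2]
-138 [[-22.6, -14.6], [15.0, 22.5]]
-132 [[-22.9, -14.3], [15.1, 22.8]]
-126 [[-22.9, -14.4], [14.7, 22.9]]
-120 [[-22.6, -14.5], [14.8, 22.5]]
-114 [[-22.9, -14.6], [14.9, 22.7]]
-108 [[-23.0, -14.7], [15.0, 22.9]]
-102 [[-22.6, -14.3], [14.7, 22.6]]
-96 [[-22.9, -14.4], [14.7, 22.7]]
plate -150 [-39.2  39.3]
plate -135 [-39.8  39.8]
plate -120 [-39.8  39.8]
plate -105 [-39.7  40. ]
plate -90 [-39.6  39.7]
plate -75 [-39.6  39.7]
```

View pics/wrist5.png

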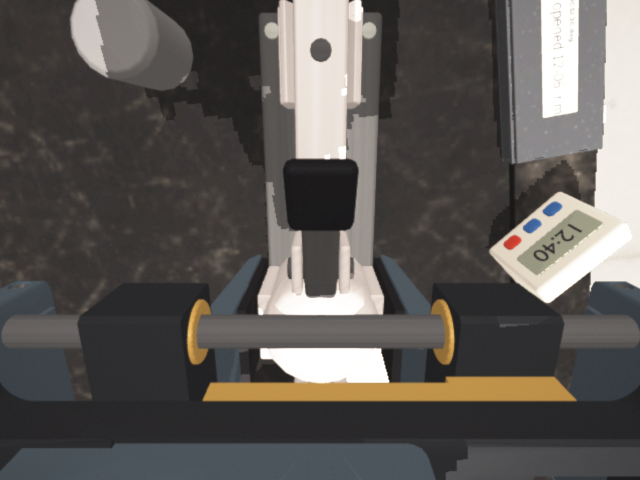

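Wrist view: the bar runs centred over the saddle slot (320,50), and the raised pad is at (320,195). Offsets are within about 0.5 mm, so I'll lower gently.

{"api": "carry_out", "payload": {"xyz": [[0,0,1.5],[0,0,1.5],[0,0,0.4],[0,0,0.4],[0,0,0.4],[0,0,0.4],[0,0,0.4],[0,0,0]], "turn": [[0,0,0],[0,0,0],[0,0,0],[0,0,0],[0,0,0],[0,0,0],[0,0,0],[0,0,0]], "claw": [4.5,4.5,4.5,4.5,4.5,4.5,4.5,4.5]}}

```text
t: 20.8
tool_pos: [0.5519, 0.1938, 0.0545]
tcp_rot: [-3.141, -0.002, 2.995]
wrist_force: [-5.0, 0.6, -5.8]
grip_width: 0.567
```

Contact pushes about 5 N toward -x, so I'll yield 1 mm that way and continue.

{"api": "carry_out", "payload": {"xyz": [[0.12,0,0],[0,0,0.3],[0,0,0.3],[0,0,0.3],[0,0,0.3],[0,0,0.2],[0,0,0],[0,0,0]], "turn": [[0,0,0],[0,0,0],[0,0,0],[0,0,0],[0,0,0],[0,0,0],[0,0,0],[0,0,0]], "claw": [4.5,4.5,4.5,4.5,4.5,4.5,4.5,4.5]}}

```text
t: 21.8
tool_pos: [0.5518, 0.1941, 0.041]
tcp_rot: [-3.141, -0.0, 2.995]
wrist_force: [-3.6, -1.2, -5.2]
grip_width: 0.569
```

{"api": "carry_out", "payload": {"xyz": [[0.06,0,0.1],[0,0,0.1],[0,0,0.1],[0,0,0.1],[0,0,0.1],[0,0,0],[0,0,0],[0,0,0]], "turn": [[0,0,0],[0,0,0],[0,0,0],[0,0,0],[0,0,0],[0,0,0],[0,0,0],[0,0,0]], "claw": [4.5,4.5,4.5,4.5,4.5,4.5,4.5,4.5]}}

```text
t: 22.8
tool_pos: [0.5516, 0.1943, 0.0362]
tcp_rot: [3.141, 0.0, 2.995]
wrist_force: [-0.5, -0.1, -1.6]
grip_width: 0.569
```

```bash
python3 - <<'E'
from held import *
d,P=held()
Z=P[...,2]
s=readout.state();Ti=np.linalg.inv(T_tool(s));Q=P@Ti[:3,:3].T+Ti[:3,3];x,y=Q[...,0],Q[...,1]
m=(abs(y)<.008)&(x>.09)&(x<.12);print('bar top z',np.nanpercentile(Z[m],[5,50,95]))
m=(abs(abs(y)-.032)<.005)&(x>.07)&(x<.12);print('plate z',np.nanmedian(Z[m]))
E
```

```text
[0.5516183  0.19431357 0.03617186] [3.14145231e+00 4.47247476e-04 2.99464434e+00] [-0.49097073 -0.11730654 -1.62648921] 0.5691564652486176
[[70.0, 0.1, 59.5, -24.8], [76.0, -0.1, 59.7, -24.8], [82.0, -0.2, 59.5, -24.9], [88.0, 0.1, 59.8, -24.5], [94.0, 0.1, 59.7, -25.2], [100.0, -0.0, 59.4, -25.3], [106.0, -0.1, 59.7, -25.5], [112.0, 0.1, 59.8, -25.2], [118.0, 0.0, 59.6, -25.1], [124.0, -0.0, 59.9, -9.4], [130.0, 0.2, 59.5, 17.7], [136.0, -0.0, 59.9, 19.0]]
tail end tool x [0.12077833 0.12092897 0.12123387]
pad 11267 [ 4.53902620e-02  1.45449206e-05 -7.90935326e-02]
bar top z [0.06005314 0.06122749 0.06249869]
plate z 0.015371449858264469
```

{"api": "carry_out", "payload": {"xyz": [[0,0,0.05],[0,0,0.05],[0,0,0.05],[0,0,0.05],[0,0,0],[0,0,0],[0,0,0],[0,0,0]], "turn": [[0,0,0],[0,0,0],[0,0,0],[0,0,0],[0,0,0],[0,0,0],[0,0,0],[0,0,0]], "claw": [4.5,4.5,4.5,4.5,4.5,4.5,4.5,4.5]}}

```text
t: 23.85
tool_pos: [0.5517, 0.1943, 0.0357]
tcp_rot: [3.141, 0.001, 2.995]
wrist_force: [-5.9, -1.6, 29.6]
grip_width: 0.568
```

{"api": "carry_out", "payload": {"xyz": [[0,0,-0.1],[0,0,-0.1],[0,0,0],[0,0,0],[0,0,0],[0,0,-0.5],[0,0,-2],[0,0,-4]], "turn": [[0,0,0],[0,0,0],[0,0,0],[0,0,0],[0,0,0],[0,0,0],[0,0,0],[0,0,0]], "claw": [4.5,4.5,9.1,9.1,9.1,9.1,9.1,9.1]}}

```text
t: 24.85
tool_pos: [0.5505, 0.194, 0.101]
tcp_rot: [-3.141, -0.002, 2.995]
wrist_force: [1.2, 0.1, 0.6]
grip_width: 0.999
```

{"api": "carry_out", "payload": {"xyz": [[0,0,-4],[0,0,-4],[2.5,0,0],[2.5,0,0],[0,0,0],[0,0,0],[0,0,0],[0,0,0]], "turn": [[0,0,0],[0,0,0],[0,0,0],[0,0,0],[0,0,0],[0,0,0],[0,0,0],[0,0,0]], "claw": [9.1,9.1,5,0,0,0,0,0]}}

```text
t: 25.85
tool_pos: [0.5023, 0.2015, 0.181]
tcp_rot: [-3.142, -0.0, 2.994]
wrist_force: [-0.3, -0.2, 0.2]
grip_width: 0.372
```

```bash
cat > chk.py <<'E'
from h import *
def chk(c):
    s=readout.state();d=snap(c);P=cloud(d)
    o=np.array([.5543,.1938]);X,Y,Z=P[...,0],P[...,1],P[...,2]*1e3
    a=((X-o[0])*.9892-(Y-o[1])*.1464)*1e3;b=((X-o[0])*.1464+(Y-o[1])*.9892)*1e3
    m=(abs(b)<13)&(a<-35)&(a>-95)&(Z>70)&(Z<122)&(d['frame'].max(-1)<70)
    if m.sum()>20: print(c,'pad',m.sum(),[np.percentile(v[m],[1,50,99]).round(1).tolist() for v in (a,b,Z)])
    for lo in range(-93,-35,4):
        q=m&(abs(a-lo)<2)
        if q.sum()>5: print(lo,q.sum(),np.percentile(Z[q],[10,50,90]).round(1))
    q=(abs(b)<8)&(a<-95)&(a>-140)&(Z>40);print('bar top',q.sum(),np.nanpercentile(Z[q],[5,50,95]) if q.any() else 0)
    q=(abs(b)<14)&(a<-100)&(a>-170)&(Z>45);print('tail end',np.nanpercentile(a[q],[.5]) if q.any() else 0)
    return d
E
python3 - <<'E'
from chk import *
print(readout.state()['tool_pos'],readout.state()['wrist_force'],readout.state()['grip_width']);d=chk('wrist');cv2.imwrite('pics/w6.png',d['frame'][:,:,::-1])
chk('scene')
E
```

```text
[0.50233838 0.20147681 0.18099682] [-0.3185171  -0.20952964  0.18225279] 0.37202022635965876
wrist pad 714 [[-71.5, -62.4, -50.9], [-9.2, 0.6, 10.2], [102.3, 109.3, 113.7]]
-73 25 [110.7 111.7 113.1]
-69 164 [111.5 112.5 113.3]
-65 143 [109.7 111.  112.3]
-61 137 [107.4 108.7 109.8]
-57 116 [105.  106.4 107.4]
-53 120 [102.9 103.9 105.2]
-49 9 [101.5 101.8 102.3]
bar top 1250 [59.96263808 61.20730574 62.57230912]
tail end [-141.51994297]
-69 6 [107.2 110.4 111.6]
bar top 542 [ 59.90629285 430.89375483 505.61266376]
tail end [-143.83812156]
```

View pics/w6.png

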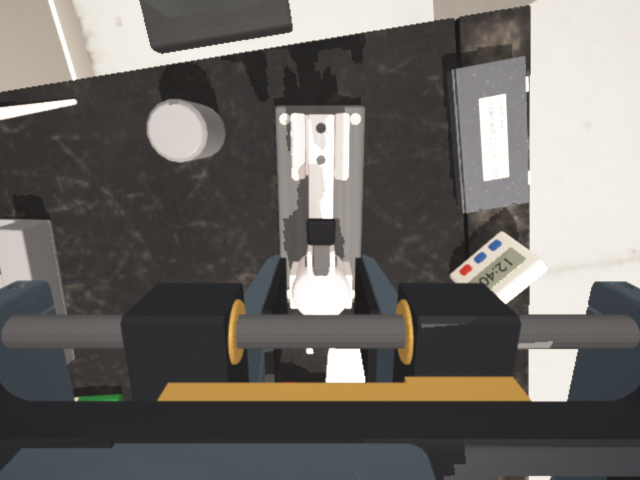

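Seated: bar top ≈ 60 mm after bias and tail end at -142 mm. The pad at (320,232) is tilted rear-high, so a vertical press with shut fingers centred slightly behind it should end flush.

{"api": "carry_out", "payload": {"xyz": [[1.2,0,0],[1.23,0,1.0],[0,0,2.5],[0,0,2.0],[0,0,0.6],[0,0,0],[0,0,0],[0,0,0]], "turn": [[0,0,0],[0,0,0],[0,0,0],[0,0,0],[0,0,0],[0,0,0],[0,0,0],[0,0,0]], "claw": [0,0,0,0,0,0,0,0]}}

```text
t: 26.95
tool_pos: [0.4782, 0.2053, 0.1207]
tcp_rot: [3.141, 0.001, 2.995]
wrist_force: [0.9, 0.2, 0.0]
grip_width: 0.005
```

{"api": "carry_out", "payload": {"xyz": [[0,0,0.4],[0,0,0.4],[0,0,0.4],[0,0,0.4],[0,0,0.4],[0,0,0.4],[0,0,0.4],[0,0,0]], "turn": [[0,0,0],[0,0,0],[0,0,0],[0,0,0],[0,0,0],[0,0,0],[0,0,0],[0,0,0]], "claw": [0,0,0,0,0,0,0,0]}}

```text
t: 27.95
tool_pos: [0.4775, 0.205, 0.0917]
tcp_rot: [-3.141, -0.001, 2.995]
wrist_force: [0.1, -0.6, -0.4]
grip_width: 0.001
```

{"api": "carry_out", "payload": {"xyz": [[0,0,0.2],[0,0,0.2],[0,0,0.15],[0,0,0.1],[0,0,0.1],[0,0,0.05],[0,0,0],[0,0,0]], "turn": [[0,0,0],[0,0,0],[0,0,0],[0,0,0],[0,0,0],[0,0,0],[0,0,0],[0,0,0]], "claw": [0,0,0,0,0,0,0,0]}}

```text
t: 28.95
tool_pos: [0.4777, 0.2052, 0.0845]
tcp_rot: [3.141, -0.0, 2.995]
wrist_force: [-6.6, -0.3, 14.3]
grip_width: 0.005
```

{"api": "carry_out", "payload": {"xyz": [[0,0,0.05],[0,0,0.05],[0,0,0],[0,0,0],[0,0,-0.2],[0,0,-1.0],[0,0,-3.0],[0,0,-4.0]], "turn": [[0,0,0],[0,0,0],[0,0,0],[0,0,0],[0,0,0],[0,0,0],[0,0,0],[0,0,0]], "claw": [0,0,0,0,0,0,0,0]}}

```text
t: 29.95
tool_pos: [0.4777, 0.205, 0.1659]
tcp_rot: [-3.141, -0.001, 2.994]
wrist_force: [0.3, 0.3, 0.2]
grip_width: 0.009
```

{"api": "carry_out", "payload": {"xyz": [[0,0,-3],[0,0,0],[0,0,0],[0,0,0],[0,0,0],[0,0,0],[0,0,0],[0,0,0]], "turn": [[0,0,0],[0,0,0],[0,0,0],[0,0,0],[0,0,0],[0,0,0],[0,0,0],[0,0,0]], "claw": [0,0,0,0,0,0,0,0]}}

```text
t: 30.95
tool_pos: [0.4779, 0.2051, 0.1951]
tcp_rot: [-3.142, -0.0, 2.995]
wrist_force: [-0.2, -0.2, -0.0]
grip_width: 0.004
```

```bash
python3 - <<'E'
from chk import *
print(readout.state()['tool_pos'],readout.state()['wrist_force']);d=chk('wrist')
d=snap('scene');cv2.imwrite('pics/fin.png',cv2.resize(d['frame'][180:400,190:460,::-1],None,fx=2.9,fy=2.7))
E
```

```text
[0.47789249 0.20510945 0.19507291] [-0.20954669 -0.17723297 -0.02389993]
wrist pad 628 [[-85.1, -74.6, -63.5], [-8.9, -0.1, 9.6], [84.2, 85.9, 87.6]]
-85 67 [84.5 85.4 86.7]
-81 117 [85.  86.  86.7]
-77 119 [85.2 86.  86.9]
-73 116 [85.1 85.8 86.9]
-69 110 [84.8 85.9 86.9]
-65 98 [85.  85.7 86.8]
bar top 16211 [ 61.78906275 304.2662077  323.51724589]
tail end [-138.81132902]
```

View pics/fin.png

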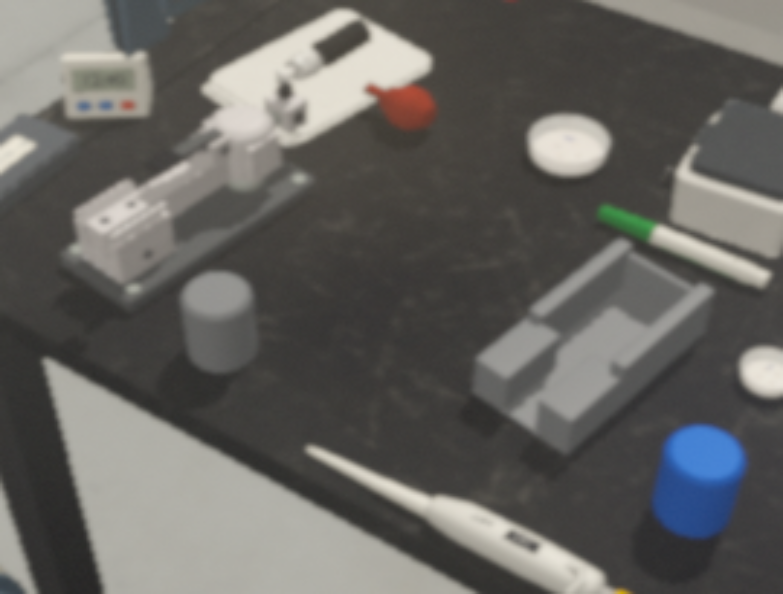

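The arm is seated at (180,190), and the pad is level at z ≈ 85 mm, x ≈ -74.6 mm, so it is fully down. The cap stands at (220,320) and the holster is empty.

```bash
python3 -c "
from plant import sign_off
print(sign_off())"
```

```text
the job is handed in; nothing more can be done
None
```

The holder arm is coupled to the stand and locked, and I handed the job in at about 31 s of the 72 s allowed.

- **Order of work:** I stood the dust cap on the bench at about (0.41, 0.10), then lifted the arm from the holster by its tail and laid it flat. I took it afresh by the head flats, lowered it over the ball with its tail in the saddle, and pressed the latch down with the fingers shut.
- **Seating:** Lowering stopped against solid contact at about 30 N. The bar top read 61.2 mm against 60 mm nominal; the same camera read about 1.3 mm high when the arm lay flat on the bench. After release the tail end read -141.5 mm against -142 mm nominal.
- **Latch:** The pad now lies level at x ≈ -74.6 mm and z ≈ 86 mm above the bench, or about 84.6 mm with that correction. Fully down is x = -74 mm and z = 85 mm. It stayed there after the fingers came off.
- **Surroundings:** The bystanders in the last scene view look undisturbed. The gripper was clear and touching nothing.
- **Disagreements:**
  - While lowering I met about 5 N of sideways contact on the ball and yielded about 2 mm in x to clear it.
  - The bar-top and tail-end readings in the last check are not valid because the gripper's parts were in the view. For seating I rely on the check before the latch press, the contact force and the final picture.

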